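# Show two supplements to the label reader and hold the carousel

## Task

The supplement carousel is being logged at its label reader. Grip the blue handle on the upright post and with it turn the carousel until the short white bottle with the blue cap stands squarely in front of the reader, keep it still there for two seconds so that it is read, then turn on until the jar with the green lid stands squarely in front of the reader. Finish there still gripping the handle and holding the carousel still; do not touch the containers with the robot, keep them upright in their seats, and leave the things lying round the carousel where they are.

Things in the scene. Friction and masses are not known exactly. Their poses are not given: they have to be found in the camera images.
- carousel_base: Fixed grey round foot, 196 mm across, 17 mm high; its place and yaw vary. Origin at its centre on the table, on the turning axis; z up. A black label reader (40 x 74 mm, top 89 mm above the table, red window, yellow stroke on top) stands on an arm along the foot's -x axis, roughly on the robot's side, its window facing the turntable 149 mm from the axis.
- read_point (a point): Where the axis of a container must be when it stands squarely before the reader: 80 mm from the turning axis towards the reader, 30 mm above the table.
- turntable: White plate, 254 mm across, 12 mm thick, its top 30 mm above the table; turns both ways (two turns) about the upright axis through its origin (centre of underside) against light friction (0.06 N m) and stays where left. Four seats 80 mm from the axis along its +x, +y, -x, -y: grey ring lips 69 mm wide inside, 6.5 mm high. No seat is before the reader at the start.
- post_grip (a point): Middle of the blue round handle on the upright steel post on the turntable, 95 mm from the axis, halfway between two seats (its -x +y direction). Handle: 20 mm in diameter, 132 to 178 mm above the table (rounded end to 183 mm); this point is on its axis, 158 mm up. It spins freely on the post, like a crank handle. Containers (up to 120 mm above the table) and reader are lower.
- powder_jar: White jar with green screw lid, 64 mm across, 90 mm high, about 0.19 kg. It stands upright in one of the four seats of the turntable (which one varies), its axis 80 mm from the turntable's axis; origin at the centre of its underside, z up.
- blue_cap_bottle: Short white bottle with blue cap, 60 mm across, 64 mm high, about 0.2 kg. It stands upright in one of the four seats of the turntable (which one varies), its axis 80 mm from the turntable's axis; origin at the centre of its underside, z up.
- pot_a: White translucent snap-lid pot, 66 mm across, 47 mm high. It stands upright in one of the four seats of the turntable (which one varies), its axis 80 mm from the turntable's axis; origin at the centre of its underside, z up.
- pot_c: White translucent snap-lid pot, 62 mm across, 53 mm high. It stands upright in one of the four seats of the turntable (which one varies), its axis 80 mm from the turntable's axis; origin at the centre of its underside, z up.
- tape_roll: Bystander: roll of cream tape lying flat on the table right of the carousel, 68 mm across, 19 mm high; origin at the centre of its underside.
- hygrometer: Bystander: white digital hygrometer puck, 40 x 58 x 15 mm, on the table front right of the carousel; origin at the centre of its underside.
- syringe_0: Bystander: clear dosing syringe without needle, 19 x 121 x 19 mm, long along its y, on the table front left of the carousel; origin at the centre of its underside.
- turn_post: The steel post (12 mm thick) that carries the blue handle, fixed to the turntable; origin at the middle of its foot on the plate, 30 mm above the table; post_grip is 128 mm straight above this.
Not all that is in view belongs to the job. What is shaped like the pot_c but red is not meant.

How it is judged:
By the outcome, as a careful person would: the job done as asked, in the order asked, and still so for the second after the job is handed in, while the arm keeps its last pose, push and grip.
It also fails if it takes over 54 s, if anything falls off the work surface, if the arm or the gripper's body presses on something with over 40 N, if the wrist force passes 120 N, or if a joint passes its speed limit or range.

## Robot

A 7-joint arm with a two-finger parallel gripper is mounted at the origin on a cart in front of the work surface, level with it; the furniture and walls round the work are solid. World frame = base frame: x ahead of the robot, y to its left, z up, the work surface at z = 0. Lengths are in m, angles in rad, forces in N, time in s.
With the tool pointing down it reaches from about 0.4 to 0.85 m from the base axis. Payload 10.4 kg.
Tool frame: the origin (TCP) lies at the very end of the fingers, on their centre line; the grasp point (between the pads) lies 19 mm behind it; z points along the fingers, y is the line along which they close (so a half turn about z gives the same grasp; the last joint's range is limited). The gripper opens to 85 mm and grips with 20 to 120 N. Pads are 22 mm wide; open, the fingers measure 114 mm over their backs; the gripper's body (76 mm by 85 mm) begins 54 mm behind the grasp point. The pads swing forward as they close: fully open they stand 13 mm farther back than shut.
Start: joints at [1.089, 0.332, -0.065, 1.46, 0.022, 1.35, -0.088], TCP at [0.277, -0.56, 0.231] pointing down, gripper open.
Joint ranges: [-2.6, 2.6], [-0.5, 2.12], [-1.47, 1.34], [0.16, 2.42], [-1.27, 4.41], [0.06, 2.06], [-2.6, 2.6]. Speed limits (rad/s): [2.22, 2.22, 2.79, 2.79, 3.14, 3.14, 3.14].

## Interface

Orientations are given as a unit quaternion [w, x, y, z].
In Python, from workcell import bot gives the robot as it stands.
- The arm moves only by the shell command python3 -m inch 'ROWS'. ROWS is a JSON object of lists of equal length, an entry for each row: "delta_rot": the turn, a rotation vector about the tool's x, y, z in rad, a list of three; "translation": the shift along the tool's x, y, z in mm, a list of three; "grip": the closure in counts, from 0 (fully open) to 255 (shut). In form: {"delta_rot": [[rx, ry, rz], ...], "translation": [[x, y, z], ...], "grip": [grip, ...]}. A call has exactly 10 rows; each row is the pose to reach, as a shift and turn from the pose commanded when the call began, along the tool's axes at that moment; what a row does not reach only later rows make up. A row lasts 1/10 s, in which the tool goes at most 50 mm and 8.59 degrees, less where a joint would pass 70% of its speed; a pose out of reach is approached as far as the arm can. A call with a gripper value outside its range is refused whole. The fingers move at their own pace and stop on an object; the grip force is fixed at half the most. Time passes only in rows, so rows that repeat a pose let the fingers close, or fill a call up. It gives the time, the measured TCP pose, the force, the opening and the grip force at its end, in the units of the state.
- bot.get_obs(): the state, without advancing time (a new reading comes with each control period).
- bot.capture(name): name is "scene" or "top" or "wrist"; returns a dict with "color" (480x640x3 uint8, blue, green, red), "fx", "fy", "cx", "cy" (pixels), "world_from_camera" (4x4, takes a point from camera to world coordinates). Camera axes: x right, y up, looking along -z (the intrinsics and any distortion apply to the point x, -y, -z); pixel columns grow to the right and rows downward; lengths in m; the calibration is good to about 2 mm. A picture is of the moment at which its call begins. There is no depth.
- bot.close_job(): hands the job in; it is judged then, once.
Trained networks look in a picture, given as the dict that the camera call returned (one of the last four; its "shot" number tells which), for a name from the list of things; names that differ only in an ending like _2 or _b are one class to them, and where a whole thing is asked for, a point or a joint stands for the part that bears it (a point fixed in the world has none). Each returns a list of dicts, best first, with "score" (0 to 1); they miss things now and then, are a little off and sometimes report something else, mostly with a low value. They report only what shows in the picture. A call takes as long as a camera call. They do not tell look-alikes from the thing itself.
- bot.look_for(picture, target): "at" ([x, y, z] in m, in world coordinates, good to about 4 mm: the middle of the surface that is visible of it).
- bot.silhouettes(picture, target): "pixels" (480x640 bool, what is visible of it).
- bot.pinpoint(picture, target): "at" ([x, y, z] in m, in world coordinates, good to about 4 mm: a listed point, or the origin of a listed thing).
The state is a dict: "t": time; "qpos": joint angles; "joint_velocities": joint speeds; "joint_efforts": joint torques, N m; "ee_pos": TCP position; "eef_rot": TCP orientation; "wrist_force": force on the tool from outside, world axes, zero at the start; "moment": the same for the moment, N m; "grip_width": finger opening in m; "finger_force": force on a finger pad.
Only numpy, scipy, OpenCV 4.12 (cv2) and the standard library are available. Lean on these libraries where they do the work, as an engineer would, in place of code of your own. Each camera call takes 0.05 s, during which the arm holds its last target. There are 200 camera calls.

## Working session

There is one attempt and no reset: what is moved stays moved. The work goes in short steps, Python scripts to look and compute and a shell command to move; the robot and the scene stay as the last step left them, time stands still between calls to the robot, and variables do not carry over. Pictures are saved under pics/ and viewed, at most 10 in all, crops included, and the job is handed in when it is done.

```bash
mkdir -p pics
cat > h.py <<'E'
from workcell import bot
import numpy as np, cv2
from scipy.spatial.transform import Rotation as R
def rot(o): q=o['eef_rot']; return R.from_quat([q[1],q[2],q[3],q[0]])
def best(f,p,n):
    r=f(p,n); return [(np.round(x['at'],4).tolist(),round(x['score'],2)) for x in r[:2]]
E
python3 - <<'E'
from h import *
o=bot.get_obs(); print(o['t'],o['ee_pos'],o['eef_rot'],rot(o).as_matrix().round(3).tolist())
a=bot.capture('scene'); b=bot.capture('top')
cv2.imwrite('pics/a.png',a['color']); cv2.imwrite('pics/b.png',b['color'])
for k,p in(('scene',a),('top',b)):
  for n in('carousel_base','read_point','turntable','post_grip','turn_post','powder_jar','blue_cap_bottle','pot_a','pot_c'):
    print(k,n,best(bot.pinpoint,p,n))
E
```

```text
0.0 [ 0.27660249 -0.56003772  0.23051992] [-6.83244390e-04  9.73801572e-01  2.27398299e-01 -2.14927867e-04] [[0.897, 0.443, -0.001], [0.443, -0.897, 0.001], [-0.0, -0.001, -1.0]]
scene carousel_base []
scene read_point [([0.5398, -0.027, 0.0279], 0.33)]
scene turntable [([0.5845, -0.0948, 0.0211], 0.66)]
scene post_grip [([0.4876, -0.0793, 0.1642], 0.57)]
scene turn_post [([0.4897, -0.0785, 0.0291], 0.61)]
scene powder_jar [([0.6251, -0.1664, 0.0304], 0.78), ([0.486, -0.077, 0.0279], 0.45)]
scene blue_cap_bottle [([0.5146, -0.1372, 0.0301], 0.74), ([0.4913, -0.0758, 0.1626], 0.68)]
scene pot_a [([0.6529, -0.058, 0.0354], 0.86), ([0.5406, -0.0266, 0.0296], 0.68)]
scene pot_c [([0.6529, -0.058, 0.0354], 0.86), ([0.5406, -0.0266, 0.0296], 0.68)]
top carousel_base []
top read_point [([0.5131, -0.1469, 0.029], 0.58)]
top turntable [([0.579, -0.1013, 0.0223], 0.82)]
top post_grip [([0.666, -0.294, 0.0001], 0.74), ([0.4902, -0.0786, 0.1573], 0.67)]
top turn_post [([0.4919, -0.0774, 0.0309], 0.45)]
top powder_jar [([0.6239, -0.1657, 0.0312], 0.67)]
top blue_cap_bottle [([0.5117, -0.1433, 0.031], 0.79)]
top pot_a [([0.6502, -0.0568, 0.031], 0.92), ([0.5438, -0.03, 0.0297], 0.67)]
top pot_c [([0.6502, -0.0568, 0.031], 0.92), ([0.5438, -0.03, 0.0297], 0.67)]
```

View pics/a.png

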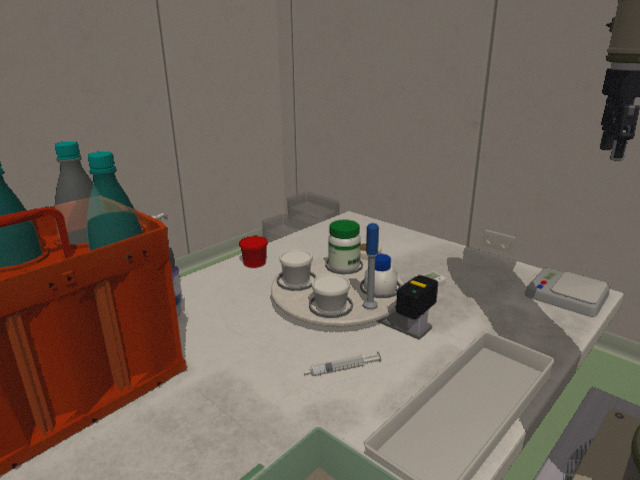

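View pics/b.png

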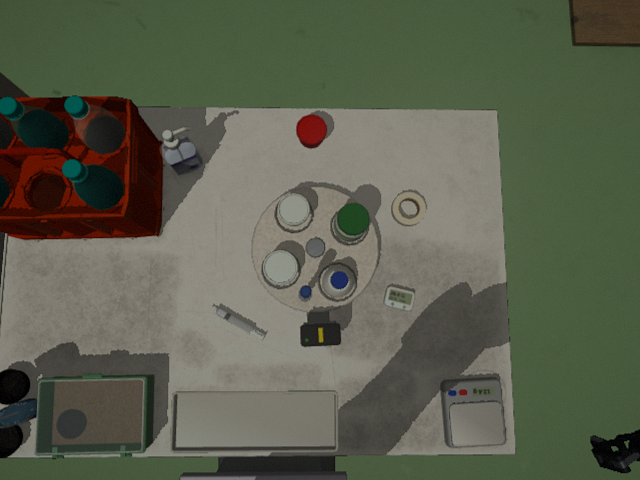

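The scene and top views agree. In the top view the handle is at (306,292), the bottle with the blue cap at (340,281), the jar with the green lid at (352,219), and the reader at (321,334) with its yellow stroke. The axis is near (316,247). The red pot at (311,130) is a decoy. Next I'll get the axis, the reader direction and the seat angles more precisely.

```bash
cat >> h.py <<'E'
from scipy.optimize import least_squares
def proj(p,uv,z):
    K=np.array([[p['fx'],0,p['cx']],[0,p['fy'],p['cy']],[0,0,1.]])
    d=np.array(p['dist'],float) if 'dist' in p else None
    n=cv2.undistortPoints(np.array(uv,float).reshape(-1,1,2),K,d).reshape(-1,2)
    T=np.array(p['world_from_camera']); r=np.c_[n[:,0],-n[:,1],-np.ones(len(n))]@T[:3,:3].T
    c=T[:3,3]; return (c+r*((z-c[2])/r[:,2])[:,None])[:,:2]
def blob(p,lo,hi,z,box):
    h=cv2.cvtColor(p['color'],cv2.COLOR_BGR2HSV); m=cv2.inRange(h,lo,hi)
    k=np.zeros_like(m); x0,y0,x1,y1=box; k[y0:y1,x0:x1]=m[y0:y1,x0:x1]
    n,l,s,c=cv2.connectedComponentsWithStats(k); 
    if n<2: return None
    i=1+s[1:,4].argmax(); v,u=np.nonzero(l==i); 
    return proj(p,np.c_[u,v],z)
BLUE=((100,120,40),(125,255,255)); GREEN=((50,120,30),(80,255,255)); YEL=((22,150,120),(35,255,255))
def ang(c,q): d=q-c; return np.degrees(np.arctan2(d[1],d[0]))%360, np.hypot(*d)
E
python3 - <<'E'
from h import *
b=bot.capture('top'); print([k for k in b if k!='color'],b['world_from_camera'][:3])
s=bot.silhouettes(b,'turntable')[0]['pixels'].astype(np.uint8)
cs,_=cv2.findContours(s,cv2.RETR_EXTERNAL,cv2.CHAIN_APPROX_NONE)
q=proj(b,max(cs,key=len).reshape(-1,2),.03)
f=least_squares(lambda x:np.hypot(*(q-x[:2]).T)-x[2],[.583,-.098,.127],loss='soft_l1',f_scale=.001)
print('fit',f.x)
C=np.array([.583,-.098]); C2=f.x[:2]
for n,col,z,box in(('stroke',YEL,.089,(290,310,350,350)),('bluecap',BLUE,.094,(325,265,360,300)),('lid',GREEN,.12,(330,195,375,245)),('handle',BLUE,.183,(295,280,318,303))):
    w=blob(b,*col,z,box)
    if w is None: print(n,'none');continue
    m=(w.max(0)+w.min(0))/2
    print(n,len(w),w.mean(0),m,w.max(0)-w.min(0),ang(C,m),ang(C2,m))
a=bot.capture('scene'); w=blob(a,*YEL,.089,(395,270,440,300)); print('scene stroke',len(w),w.mean(0),(w.max(0)+w.min(0))/2,ang(C,w.mean(0)))
w=w-w.mean(0); print(np.linalg.svd(w)[2][0] if len(w)<3000 else 0)
E
```

```text
['fx', 'fy', 'cx', 'cy', 'world_from_camera', 'shot'] [[-0.00138958  0.98773578 -0.15612845  0.43894345]
 [-0.99964045  0.00280872  0.02666621 -0.06500797]
 [ 0.02677769  0.15610937  0.98737674  1.13766708]]
fit [ 0.76560689 -0.13495377  0.38017687]
stroke 51 [ 0.41436672 -0.10674506] [ 0.4150301 -0.106262 ] [0.02338458 0.00728792] (np.float64(182.81596117954254), np.float64(0.1681729663663861)) (np.float64(175.3212484213201), np.float64(0.35174892135739483))
bluecap 219 [ 0.51449486 -0.14176288] [ 0.51416689 -0.14151832] [0.02952972 0.02966544] (np.float64(212.3022802545676), np.float64(0.08143612173678534)) (np.float64(181.49552767131019), np.float64(0.2515256865800272))
lid 748 [ 0.62457258 -0.16623671] [ 0.62410964 -0.16632962] [0.05593586 0.05529516] (np.float64(301.03267865186865), np.float64(0.07974296267092655)) (np.float64(192.50257204680673), np.float64(0.1449341811868031))
handle 86 [ 0.48884153 -0.07821429] [ 0.4892196  -0.07838895] [0.01675117 0.01514514] (np.float64(168.18870066668703), np.float64(0.09580896414252915)) (np.float64(168.43368947628548), np.float64(0.2821161437502156))
scene stroke 41 [ 0.41762896 -0.10980437] [ 0.41799675 -0.10990452] (np.float64(184.08291247260993), np.float64(0.1657918122493949))
[-0.99843875 -0.05585757]
```

```bash
python3 -m inch '{"translation":[[20,-17,0],[56,-47,0],[94,-79,0],[132,-110,0],[170,-142,0],[208,-174,0],[246,-206,0],[284,-238,0],[322,-270,0],[360,-301,0]],"delta_rot":[[0,0,0],[0,0,0],[0,0,0],[0,0,0],[0,0,0],[0,0,0],[0,0,0],[0,0,0],[0,0,0],[0,0,0]],"grip":[0,0,0,0,0,0,0,0,0,0]}'
python3 - <<'E'
from h import *
o=bot.get_obs(); r=rot(o)
print(o['t'],o['ee_pos'],o['qpos'].round(2) if hasattr(o['qpos'],'round') else o['qpos'])
for z in(.231,.139): print(r.inv().apply(np.array([.489,-.0783,z])-o['ee_pos'])*1000)
w=bot.capture('wrist'); print(best(bot.pinpoint,w,'post_grip')); cv2.imwrite('pics/w.png',w['color'])
E
```

```text
t: 2.15
ee_pos: [0.4667, -0.1291, 0.2317]
eef_rot: [0.0, 0.974, 0.227, 0.0]
wrist_force: [1.2, -0.7, -0.5]
grip_width: 0.0854
finger_force: 0.0
2.15 [ 0.46673468 -0.12912441  0.23171751] [ 0.61  0.05 -0.45  1.8   0.02  1.3  -0.95]
[ 42.4688223  -35.7111679    0.70121211]
[ 42.42685602 -35.80307522  92.70115663]
[([0.4906, -0.0807, 0.1563], 0.77)]
```

```bash
python3 -m inch '{"translation":[[15,-12,0],[34,-29,0],[42,-35,0],[42,-35,10],[42,-35,30],[42,-35,50],[42,-35,70],[42,-35,85],[42,-35,92],[42,-35,92]],"delta_rot":[[0,0,0],[0,0,0],[0,0,0],[0,0,0],[0,0,0],[0,0,0],[0,0,0],[0,0,0],[0,0,0],[0,0,0]],"grip":[0,0,0,0,0,0,0,0,0,0]}'
python3 - <<'E'
from h import *
w=bot.capture('wrist'); cv2.imwrite('pics/w2.png',w['color'])
o=bot.get_obs(); print(o['ee_pos'],rot(o).inv().apply(np.array([.489,-.0785,.139])-o['ee_pos'])*1000)
E
```

```text
t: 3.25
ee_pos: [0.4875, -0.082, 0.1382]
eef_rot: [-0.0, 0.974, 0.227, -0.001]
wrist_force: [-0.7, 0.4, 0.6]
grip_width: 0.0852
finger_force: 0.0
[ 0.48812494 -0.08185756  0.1391539 ] [ 2.26932754 -2.62475625  0.15306421]
```

View pics/w2.png

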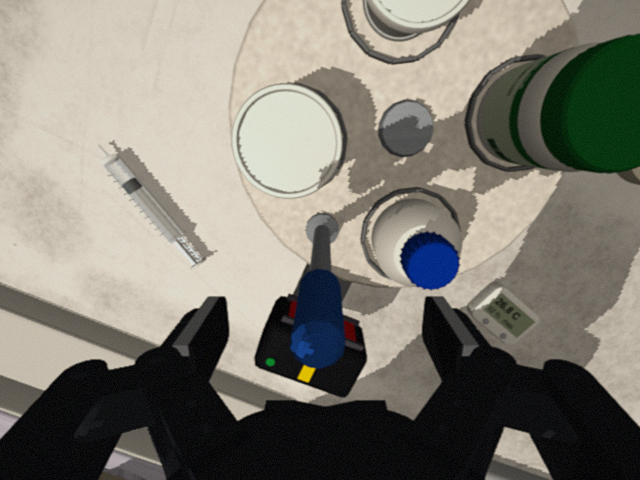

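The handle's rounded end, at (318,342), sits between the open fingers at about (225,330) and (430,330), with nothing else in reach. I'll nudge the tool slightly and close.

```bash
python3 -m inch '{"translation":[[1,-1,0],[2,-2,0],[2,-2,0],[2,-2,0],[2,-2,0],[2,-2,0],[2,-2,0],[2,-2,0],[2,-2,0],[2,-2,0]],"delta_rot":[[0,0,0],[0,0,0],[0,0,0],[0,0,0],[0,0,0],[0,0,0],[0,0,0],[0,0,0],[0,0,0],[0,0,0]],"grip":[60,120,255,255,255,255,255,255,255,255]}'
cat > arc.py <<'E'
import sys; from h import *
C=np.array([.5815,-.0988]); o=bot.get_obs(); p=o['ee_pos']; a0,r0=ang(C,p[:2])
print('ang,r',a0,r0,'z',p[2],'F',o['wrist_force'],'w',o['grip_width'],'t',o['t'])
t=np.radians(np.linspace(a0,float(sys.argv[1]),int(sys.argv[2])+1))
d=np.c_[C+.095*np.c_[np.cos(t),np.sin(t)]-p[:2],0*t]
print((rot(o).inv().apply(d)*1000).round(1).tolist())
E
python3 arc.py 138 9
```

```text
t: 4.3
ee_pos: [0.4893, -0.0784, 0.1397]
eef_rot: [0.0, 0.974, 0.227, -0.0]
wrist_force: [-3.3, 0.6, 5.3]
grip_width: 0.0186
finger_force: 58.4
ang,r 167.49766062585817 0.09446122450766203 z 0.13970456520738397 F [-3.33277029  0.64822944  5.25665225] w 0.01858424943024862 t 4.3
[[-0.4, -0.3, 0.0], [3.1, -4.5, -0.0], [6.9, -8.4, -0.0], [10.8, -12.1, -0.0], [15.0, -15.6, -0.0], [19.4, -18.8, -0.0], [23.9, -21.8, -0.0], [28.6, -24.5, -0.0], [33.5, -26.9, -0.0], [38.5, -29.1, -0.0]]
```

```bash
python3 -m inch '{"translation":[[1.5,-2.5,0],[4.5,-6,0],[8.5,-10,0],[13,-14,0],[18,-18,0],[23.9,-21.8,0],[29.5,-25,0],[34.5,-27.4,0],[37.5,-28.7,0],[38.5,-29.1,0]],"delta_rot":[[0,0,0],[0,0,0],[0,0,0],[0,0,0],[0,0,0],[0,0,0],[0,0,0],[0,0,0],[0,0,0],[0,0,0]],"grip":[255,255,255,255,255,255,255,255,255,255]}'
cat > chk.py <<'E'
from h import *
C=np.array([.5815,-.0988]); b=bot.capture('top'); a=bot.capture('scene'); o=bot.get_obs()
print('tcp ang',ang(C,o['ee_pos'][:2]),'F',np.round(o['wrist_force'],1),'t',o['t'],'qv',np.abs(o['joint_velocities']).max())
for k,p in(('top',b),('scene',a)):
  for n in('powder_jar','blue_cap_bottle','pot_a'):
    for x in bot.pinpoint(p,n)[:2]: print(k,n,round(x['score'],2),np.round(x['at'],4),np.round(ang(C,x['at'][:2]),3))
for n,col,z,box in(('stroke',YEL,.089,(290,310,350,350)),('bluecap',BLUE,.094,(290,265,360,315)),('lid',GREEN,.12,(270,185,380,325))):
  w=blob(b,*col,z,box)
  if w is not None: m=(w.max(0)+w.min(0))/2; print(n,len(w),m,np.round(ang(C,m),3))
cv2.imwrite('pics/chk%d.png'%b['shot'],np.hstack([b['color'][150:370,220:420],a['color'][190:410,250:450]])); print(b['shot'])
E
python3 chk.py
```

```text
t: 5.3
ee_pos: [0.5118, -0.0347, 0.1397]
eef_rot: [0.0, 0.974, 0.228, 0.001]
wrist_force: [1.1, -1.2, 6.3]
grip_width: 0.0188
finger_force: 58.6
tcp ang (np.float64(137.38272138442815), np.float64(0.09468773313358372)) F [ 1.  -0.7  6.3] t 5.4 qv 0.0033340846973809904
top powder_jar 0.92 [ 0.5894 -0.1745  0.0331] [2.75958e+02 7.60000e-02]
top blue_cap_bottle 0.64 [ 0.499  -0.1062  0.0299] [1.85126e+02 8.30000e-02]
top pot_a 0.91 [ 0.664  -0.0949  0.0273] [2.707 0.083]
top pot_a 0.82 [ 0.8157 -0.0895  0.0038] [2.274 0.234]
scene powder_jar 0.63 [ 0.5857 -0.1864  0.0311] [2.72745e+02 8.80000e-02]
scene powder_jar 0.36 [ 0.6636 -0.1001  0.0352] [3.59093e+02 8.20000e-02]
scene blue_cap_bottle 0.78 [ 0.5041 -0.0973  0.0325] [1.7889e+02 7.7000e-02]
scene pot_a 0.89 [ 0.579  -0.0115  0.0294] [9.164e+01 8.700e-02]
scene pot_a 0.79 [ 0.665  -0.096   0.0332] [1.921 0.084]
bluecap 99 [ 0.50217993 -0.11006352] [1.88082e+02 8.00000e-02]
lid 71 [ 0.57778036 -0.16018475] [2.66532e+02 6.10000e-02]
7
```

```bash
cat > wr.py <<'E'
from h import *
C=np.array([.5815,-.0988]); w=bot.capture('wrist'); n='pics/w%d.png'%w['shot']; cv2.imwrite(n,w['color']); print(n)
for n,col,z in(('stroke',YEL,.089),('cap',BLUE,.094),('lid',GREEN,.12)):
  q=blob(w,*col,z,(0,0,640,480))
  if q is not None: print(n,len(q),q.mean(0),(q.max(0)+q.min(0))/2,ang(C,q.mean(0)),q.max(0)-q.min(0))
for n in('blue_cap_bottle','powder_jar','pot_a','turntable'): print(n,[(np.round(ang(C,np.array(x['at'])[:2]),3),x['at']) for x in bot.pinpoint(w,n)[:2]])
E
python3 wr.py; cp pics/chk7.png pics/c7.png; ls pics
```

```text
pics/w9.png
cap 4064 [ 0.47363344 -0.05468319] [ 0.47401518 -0.05611515] (np.float64(157.7557194344957), np.float64(0.11653964019458216)) [0.06764261 0.04770965]
lid 7366 [ 0.58320227 -0.16332112] [ 0.58611375 -0.16813506] (np.float64(271.51129080547315), np.float64(0.06454356742156843)) [0.0551164  0.06379017]
blue_cap_bottle [(array([1.79414e+02, 7.80000e-02]), [0.5033, -0.098, 0.0341])]
powder_jar [(array([2.73127e+02, 7.90000e-02]), [0.5858, -0.1775, 0.031])]
pot_a [(array([8.796e+01, 7.600e-02]), [0.5842, -0.023, 0.0302]), (array([0.916, 0.081]), [0.6628, -0.0975, 0.0318])]
turntable [(array([6.1928e+01, 2.0000e-03]), [0.5823, -0.0973, 0.0144]), (array([8.9849e+01, 7.6000e-02]), [0.5817, -0.0228, 0.0311])]
a.png
b.png
c7.png
chk7.png
w.png
w2.png
w9.png
```

View pics/chk7.png

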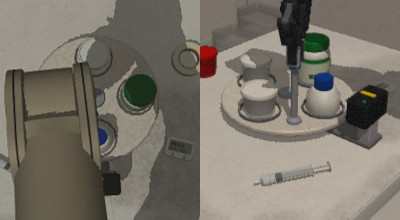

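```bash
mv pics/w9.png pics/wv.png 2>/dev/null || mv $(ls -t pics/w[0-9]*.png|head -1) pics/wv.png
```

```text
(no output)
```

View pics/wv.png

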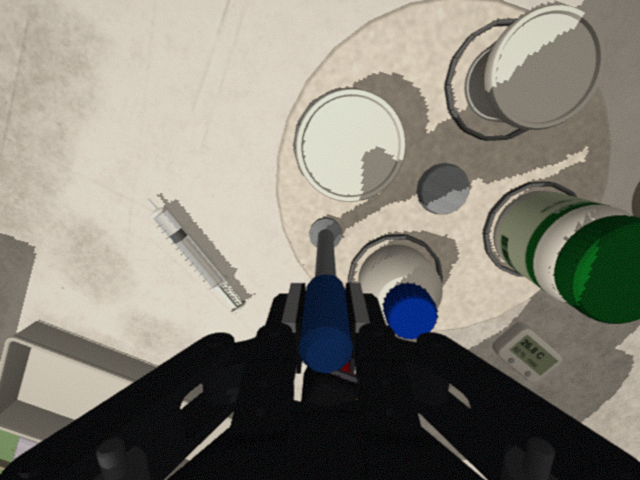

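The side crop shows the bottle right in front of the reader, with all the containers upright in their rings. The wrist view shows the handle at (325,330) between the pads and the bottle's blue cap at (411,310). I'll check the angle once more against the first scene picture, where nothing was occluded.

Run:
```python
from h import *
C=np.array([.5815,-.0988])
a=bot.capture('scene'); old=dict(a); old['color']=cv2.imread('pics/a.png')
for k,p,bx in(('old',old,(372,252,395,273)),('new',a,(360,255,392,285))):
  for z in(.08,.088):
    q=blob(p,*BLUE,z,bx); print(k,'cap',len(q),q.mean(0).round(4),ang(C,q.mean(0)))
for k,p in(('old',old),('new',a)):
    q=blob(p,*GREEN,.112,(300,215,375,260)); print(k,'lid',len(q),q.mean(0).round(4),ang(C,q.mean(0)))
w=bot.capture('wrist')
q=blob(w,*BLUE,.094,(380,275,442,345)); print('wrist cap',len(q),q.mean(0),ang(C,q.mean(0)))
q=blob(w,*BLUE,.086,(380,275,442,345)); print('wrist cap',len(q),q.mean(0),ang(C,q.mean(0)))
```

```text
old cap 243 [ 0.5217 -0.1503] (np.float64(220.71966655052785), np.float64(0.07888416714001041))
old cap 243 [ 0.5121 -0.1368] (np.float64(208.73178004425316), np.float64(0.0791321119182162))
new cap 298 [ 0.5092 -0.1093] (np.float64(188.2586108507494), np.float64(0.07304244467108724))
new cap 298 [ 0.4999 -0.0967] (np.float64(178.52734005381208), np.float64(0.08166078332545192))
old lid 452 [ 0.6263 -0.166 ] (np.float64(303.71164863367557), np.float64(0.08076478053541518))
new lid 344 [ 0.5851 -0.1788] (np.float64(272.5946349077492), np.float64(0.08009066765092561))
wrist cap 2256 [ 0.50741145 -0.0976867 ] (np.float64(179.13910239445303), np.float64(0.07409691577321323))
wrist cap 2256 [ 0.50430327 -0.10177014] (np.float64(182.20336494214095), np.float64(0.07725384493010198))
```

```bash
python3 -m inch '{"translation":[[-0.7,0.3,0],[-1.4,0.5,0],[-1.4,0.5,0],[-1.4,0.5,0],[-1.4,0.5,0],[-1.4,0.5,0],[-1.4,0.5,0],[-1.4,0.5,0],[-1.4,0.5,0],[-1.4,0.5,0]],"delta_rot":[[0,0,0],[0,0,0],[0,0,0],[0,0,0],[0,0,0],[0,0,0],[0,0,0],[0,0,0],[0,0,0],[0,0,0]],"grip":[255,255,255,255,255,255,255,255,255,255]}' | head -2
for i in 1 2; do python3 -m inch '{"translation":[[0,0,0],[0,0,0],[0,0,0],[0,0,0],[0,0,0],[0,0,0],[0,0,0],[0,0,0],[0,0,0],[0,0,0]],"delta_rot":[[0,0,0],[0,0,0],[0,0,0],[0,0,0],[0,0,0],[0,0,0],[0,0,0],[0,0,0],[0,0,0],[0,0,0]],"grip":[255,255,255,255,255,255,255,255,255,255]}' | head -2; done
python3 chk.py | grep -v pot_a; python3 arc.py 48 20
```

```text
t: 7.05
ee_pos: [0.5106, -0.0361, 0.1397]
t: 8.05
ee_pos: [0.5106, -0.036, 0.1397]
t: 9.05
ee_pos: [0.5106, -0.0361, 0.1397]
tcp ang (np.float64(138.49295582083994), np.float64(0.09470421732548148)) F [ 1.  -1.2  5.8] t 9.15 qv 0.0021679200749888227
top powder_jar 0.96 [ 0.5894 -0.1733  0.0326] [2.76053e+02 7.50000e-02]
top powder_jar 0.74 [ 0.4999 -0.1043  0.0302] [1.83856e+02 8.20000e-02]
top blue_cap_bottle 0.73 [ 0.4984 -0.1093  0.0281] [1.87201e+02 8.40000e-02]
scene powder_jar 0.82 [ 0.5872 -0.1811  0.031 ] [2.73962e+02 8.20000e-02]
scene blue_cap_bottle 0.64 [ 0.5054 -0.1003  0.0286] [1.81129e+02 7.60000e-02]
bluecap 95 [ 0.5021809  -0.11190508] [1.89382e+02 8.00000e-02]
lid 117 [ 0.58149415 -0.16299362] [2.69995e+02 6.40000e-02]
12
ang,r 138.47821141682718 0.09468121509324832 z 0.13972138335340867 F [ 1.6363698  -0.32286192  6.35053134] w 0.018677229189892765 t 9.45
[[-0.1, -0.3, -0.0], [6.9, -2.8, 0.0], [14.2, -4.8, 0.0], [21.5, -6.3, 0.0], [29.0, -7.1, 0.0], [36.5, -7.3, 0.0], [44.0, -7.0, 0.0], [51.4, -6.0, 0.1], [58.7, -4.5, 0.1], [65.9, -2.4, 0.1], [73.0, 0.3, 0.1], [79.7, 3.5, 0.1], [86.2, 7.2, 0.1], [92.4, 11.4, 0.1], [98.3, 16.1, 0.1], [103.7, 21.3, 0.1], [108.7, 26.9, 0.1], [113.3, 32.8, 0.2], [117.4, 39.1, 0.2], [121.0, 45.7, 0.2], [124.0, 52.5, 0.2]]
```

```bash
python3 -m inch '{"translation":[[2,-1,0],[6.9,-2.8,0],[14.2,-4.8,0],[21.5,-6.3,0],[29,-7.1,0],[36.5,-7.3,0],[44,-7,0],[51.4,-6,0],[57,-4.9,0],[60,-4.2,0]],"delta_rot":[[0,0,0],[0,0,0],[0,0,0],[0,0,0],[0,0,0],[0,0,0],[0,0,0],[0,0,0],[0,0,0],[0,0,0]],"grip":[255,255,255,255,255,255,255,255,255,255]}'
python3 arc.py 48.4 12
```

```text
t: 10.45
ee_pos: [0.5627, -0.0057, 0.1397]
eef_rot: [0.0, 0.974, 0.228, 0.0]
wrist_force: [-0.5, -1.7, 8.8]
grip_width: 0.0189
finger_force: 58.7
ang,r 101.40158054822693 0.09501618334851986 z 0.13970532962606833 F [-0.48785238 -1.71468518  8.8452217 ] w 0.018860234449421802 t 10.45
[[-0.0, 0.0, 0.0], [7.0, 2.2, 0.0], [13.8, 4.9, 0.0], [20.4, 8.1, 0.0], [26.7, 11.8, 0.0], [32.7, 15.9, 0.0], [38.4, 20.6, 0.0], [43.7, 25.6, 0.1], [48.6, 31.1, 0.1], [53.1, 36.9, 0.1], [57.1, 43.0, 0.1], [60.6, 49.4, 0.1], [63.6, 56.1, 0.1]]
```

```bash
python3 -m inch '{"translation":[[3,0.9,0],[8.5,2.8,0],[15,5.4,0],[21.5,8.7,0],[27.5,12.3,0],[33.5,16.5,0],[39,21.1,0],[43.7,25.6,0],[47,29.2,0],[48.6,31.1,0]],"delta_rot":[[0,0,0],[0,0,0],[0,0,0],[0,0,0],[0,0,0],[0,0,0],[0,0,0],[0,0,0],[0,0,0],[0,0,0]],"grip":[255,255,255,255,255,255,255,255,255,255]}' | head -4
python3 arc.py 48.4 6
```

```text
t: 11.45
ee_pos: [0.62, -0.0116, 0.1397]
eef_rot: [-0.0, 0.974, 0.228, 0.001]
wrist_force: [-0.3, 0.7, 7.2]
ang,r 66.19867465549072 0.09529733595409774 z 0.13973693263524822 F [-0.31436497  0.68978474  7.1699809 ] w 0.01905012588494141 t 11.45
[[-0.2, 0.2, -0.0], [2.8, 4.0, 0.0], [5.7, 8.1, 0.0], [8.3, 12.2, 0.0], [10.7, 16.5, 0.0], [12.9, 20.9, 0.0], [14.9, 25.4, 0.0]]
```

```bash
python3 -m inch '{"translation":[[1.2,1.8,0],[4,5.7,0],[7,10,0],[9.5,14.3,0],[11.8,18.6,0],[13.5,22.1,0],[14.6,24.7,0],[14.9,25.4,0],[14.9,25.4,0],[14.9,25.4,0]],"delta_rot":[[0,0,0],[0,0,0],[0,0,0],[0,0,0],[0,0,0],[0,0,0],[0,0,0],[0,0,0],[0,0,0],[0,0,0]],"grip":[255,255,255,255,255,255,255,255,255,255]}' | head -4
python3 chk.py; python3 wr.py
python3 - <<'E'
from h import *
C=np.array([.5815,-.0988]); a=bot.capture('scene')
q=blob(a,*GREEN,.112,(340,200,450,300)); print('lid',len(q),q.mean(0).round(4),ang(C,q.mean(0)))
q=blob(a,*YEL,.089,(395,270,440,300)); print('stroke',len(q),q.mean(0),ang(C,q.mean(0)))
E
ls pics
```

```text
t: 12.45
ee_pos: [0.6446, -0.0273, 0.1398]
eef_rot: [-0.0, 0.974, 0.228, 0.001]
wrist_force: [1.8, 0.3, 5.9]
tcp ang (np.float64(48.559550118295384), np.float64(0.09538023086409161)) F [1.2 1.2 5.2] t 12.55 qv 0.0010912223174932001
top pot_a 0.9 [ 0.8189 -0.0871  0.0029] [2.821 0.238]
top pot_a 0.59 [ 0.6675 -0.0923  0.0336] [4.322 0.086]
scene powder_jar 0.9 [ 0.5039 -0.1077  0.0313] [1.86543e+02 7.80000e-02]
scene powder_jar 0.48 [ 0.4845 -0.2706  0.0024] [2.4055e+02 1.9700e-01]
scene blue_cap_bottle 0.63 [ 0.5781 -0.0146  0.0298] [9.2312e+01 8.4000e-02]
scene pot_a 0.81 [ 0.8172 -0.0917 -0.0034] [1.725 0.236]
scene pot_a 0.77 [ 0.6643 -0.0914  0.0313] [5.107 0.083]
14
pics/w16.png
cap 3871 [ 0.60625286 -0.04755456] [ 0.60688999 -0.04820045] (np.float64(64.21826772675745), np.float64(0.05691045307751357)) [0.06763437 0.04807464]
lid 1 [ 0.58093649 -0.05225034] [ 0.58093649 -0.05225034] (np.float64(90.69356356493988), np.float64(0.04655307078997386)) [0. 0.]
blue_cap_bottle [(array([9.2008e+01, 8.3000e-02]), [0.5786, -0.0161, 0.03]), (array([46.691,  0.093]), [0.6456, -0.0308, 0.159])]
powder_jar [(array([1.81383e+02, 7.90000e-02]), [0.5028, -0.1007, 0.0286])]
pot_a [(array([1.884, 0.082]), [0.6636, -0.0961, 0.0293]), (array([3.   , 0.235]), [0.8162, -0.0865, 0.0027])]
turntable []
lid 639 [ 0.5034 -0.1037] (np.float64(183.55947006074769), np.float64(0.0782187395612091))
stroke 45 [ 0.41759454 -0.10936168] (np.float64(183.68690549176785), np.float64(0.16424538923416504))
a.png
b.png
c7.png
chk12.png
chk14.png
chk7.png
w.png
w16.png
w2.png
wv.png
```

View pics/chk14.png

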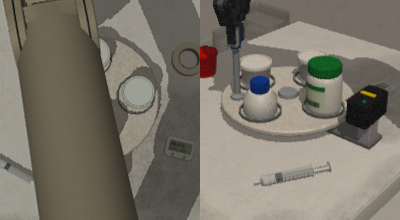

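```bash
python3 -m inch '{"translation":[[0,0,0],[0,0,0],[0,0,0],[0,0,0],[0,0,0],[0,0,0],[0,0,0],[0,0,0],[0,0,0],[0,0,0]],"delta_rot":[[0,0,0],[0,0,0],[0,0,0],[0,0,0],[0,0,0],[0,0,0],[0,0,0],[0,0,0],[0,0,0],[0,0,0]],"grip":[255,255,255,255,255,255,255,255,255,255]}'
```

```text
t: 14.15
ee_pos: [0.6446, -0.0273, 0.1398]
eef_rot: [-0.0, 0.974, 0.228, 0.001]
wrist_force: [2.2, 1.8, 5.7]
grip_width: 0.0186
finger_force: 58.7
```

The crop shows the green-lid jar at (324,88) standing in front of the reader at (368,105). All the containers are upright, the handle is still gripped, and the syringe and hygrometer haven't moved.

```bash
python3 -c "from workcell import bot; print(bot.close_job())"
```

```text
the job is handed in; nothing more can be done
None
```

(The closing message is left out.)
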